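# Press the dart saddle home with the toggle clamp

## Task

Of the two green dart-repair clamps on the counter, use the one with the dart lying in it: swing its red handle over centre so that the arm snaps down and presses the dart and its white saddle fully home, and leave it clamped for a good second. Then swing the handle all the way back so that the clamp stands open with the dart still lying in the saddle. Leave the empty clamp alone.

Things in the scene. Friction and masses are not known exactly. Their poses are not given: they have to be found in the camera images.
- press: Clamp holding the dart, fixed to the counter: green plate 150 x 84 x 12 mm (x = -50 to +100), steel cheeks 74 mm high, white saddle at x = +75 mm. Origin on the counter under the pivot (62 mm up); x from pivot to saddle, y along the axle. Arm and U handle are one rigid piece, swinging in the xz plane; a spring snaps it to either end past upright; moving it takes under 10 N at the bar.
- press_bar (a point): Centre of its red handle bar: 14 mm thick, 76 mm long, along y, 100 mm from the pivot, on two side rods 68 mm apart, free space between them. In press axes: x = -56, z = 145 mm open (the start: handle leans to -x, arm points up); x = 0, z = 162 upright; x = +56, z = 145 clamped (handle leans to +x, arm level, pad on the dart).
- dart: 26 g tungsten dart loose in the saddle, along y of press: barrel 9 mm thick, 52 long; point to -y (60 mm), red flights 34 mm wide to +y (102 mm). Origin on its axis at mid-barrel, 53.5 mm above the counter at the start. The saddle stands 8 mm proud, held by friction; the clamp's spring presses it home, where it stays, dart axis then 45.5 mm up.
- spare_bar (a point): Centre of the red handle bar of the other clamp, which is identical but has no dart, and stands open. Not to be moved.

How it is judged (in metres and radians):
On the way:
1. the handle is over centre and the arm holds the dart and saddle fully down, for 0.7 s (x of press_bar in the frame of press above 0.045 m and z of dart in the frame of press between 0.04 and 0.0485 m and x of dart in the frame of press between 0.065 and 0.085 m and y of dart in the frame of press between -0.015 and 0.015 m and angle between the y axis of dart and the y axis of press, either way round below 0.17 rad), for 0.7 s.
At the end, for the whole second after the job is handed in: The clamp with the dart is open again (bar at least 45 mm behind the pivot), the dart lies at rest in its saddle, pressed home to within 3 mm of fully down, within 10 mm across and 15 mm along the saddle's middle and 10 degrees of its direction; the empty clamp's bar is within 15 mm of where it was (x of press_bar in the frame of press below -0.045 m and z of dart in the frame of press between 0.04 and 0.0485 m and x of dart in the frame of press between 0.065 and 0.085 m and y of dart in the frame of press between -0.015 and 0.015 m and angle between the y axis of dart and the y axis of press, either way round below 0.17 rad and linear speed of dart below 0.02 m/s and distance of spare_bar from where it was at the start of the episode below 0.015 m); the robot touches nothing.
It fails at once if the empty clamp's handle is moved by more than 15 mm (distance of spare_bar from where it was at the start of the episode above 0.015 m).
It also fails if it takes over 35 s, if anything falls off the work surface, if the arm or the gripper's body presses on something with over 40 N, if the wrist force passes 120 N, or if a joint passes its speed limit or range.

## Robot

A 6-joint arm with a two-finger parallel gripper is mounted at the origin on the work surface. World frame = base frame: x ahead of the robot, y to its left, z up, the work surface at z = 0. Lengths are in m, angles in degrees, forces in N, time in s.
With the tool pointing down it reaches from about 0.4 to 0.825 m from the base axis. Payload 7 kg.
Tool frame: the origin (TCP) lies midway between the tips of the shut fingers; the grasp point (between the pads) lies r.grip_depth behind it (r.grip_depth is the distance from the TCP to the grasp point, in m); z points along the fingers, y is the line along which they close (so a half turn about z gives the same grasp; the last joint's range is limited). The gripper opens to 88 mm and grips with 3 to 60 N. Pads are 19 mm wide; open, the fingers measure 130 mm over their backs; the gripper's body (78 mm by 193 mm) begins 47 mm behind the grasp point.
Start: joints at [-48.753, 20.546, 0.682, 0, -70.136, -16.507], TCP at [0.282, -0.613, 0.227] pointing down, gripper open.
Joint ranges: [-176.03, 176.03], [-82.01, 121.73], [-58.28, 71.71], [-173.87, 95.51], [-174.79, -0.11], [-173.66, 173.66]. Speed limits (degrees/s): [136.94, 136.94, 172.46, 180, 180, 180].

## Interface

Orientations are given as [roll, pitch, yaw] about the fixed x, y, z axes, in that order (R = Rz(yaw) Ry(pitch) Rx(roll)).
In Python, from plant import r, camrig, job, probe_bus gives the robot as it stands (r), with the cameras (camrig), the job (job) and the readings (probe_bus).
- The arm moves only by the shell command python3 drive.py 'ROWS' [OPENING] [FORCE]. ROWS is a JSON object with one list for each field, all of the same length, 1 to 12, a row being the entries at one place: x, y, z (the shift in normalised numbers (1 is 1 m)), rx, ry, rz (a rotation vector in a scale on which 1.0 is 2 pi rad); each row is the pose to reach, as a shift and turn from the pose commanded when the command began, along the tool's axes at that moment; what a row does not reach only later rows make up. A row lasts 1/12 s, in which the tool goes at most 0.0417 m and 7.16 degrees, less where a joint would pass 70% of its speed; a pose out of reach is approached as far as the arm can. OPENING is the finger opening in m, set as the command begins (- or left out keeps the last). The fingers move at their own pace and stop on an object; FORCE is the grip in N (left out, the last holds). Time passes only in rows, so rows that do not move let the fingers close. It prints the time, the measured TCP pose, the force, the opening and the grip force at its end. A shift or turn number past 1, either way, is cut back to 1. Input that does not fit is refused with a message, and nothing moves.
- probe_bus.get_state(): the state, without advancing time (a new reading comes with each control period).
- camrig.capture(name): name is "scene" or "top" or "wrist"; returns a dict with "frame" (420x560x3 uint8, red, green, blue), "z_map" (420x560 float32, m along the optical axis (not along the pixel's ray), 0 where there is no reading), "fx", "fy", "cx", "cy" (pixels), "cam_to_world" (4x4, takes a point from camera to world coordinates). Camera axes: x right, y down, z forward; pixel columns grow to the right and rows downward; lengths in m; the calibration is good to about 2 mm. The wrist camera is an equidistant fisheye: a pixel r from the principal point sees the ray r / f radians off the axis. A picture is of the moment at which its call begins.
- job.close_job(): hands the job in; it is judged then, once.
The state is a dict: "time_s": time; "joints": joint angles; "qd": joint speeds; "joint_torque": joint torques, N m; "tcp_pos": TCP position; "eef_rot": TCP orientation; "contact_force": force on the tool from outside, world axes, zero at the start; "moment": the same for the moment, N m; "gripper_width": finger opening in m; "gripper_force": force on a finger pad.
Only numpy, scipy, OpenCV 4.12 (cv2) and the standard library are available. Lean on these libraries where they do the work, as an engineer would, in place of code of your own. Each camera call takes 0.05 s, during which the arm holds its last target. There are 200 camera calls.

## Working session

There is one attempt and no reset: what is moved stays moved. The work goes in short steps, Python scripts to look and compute and a shell command to move; the robot and the scene stay as the last step left them, time stands still between calls to the robot, and variables do not carry over. Pictures are saved under pics/ and viewed, at most 10 in all, crops included, and the job is handed in when it is done.

```bash
ls; mkdir -p pics; python3 - <<'E'
from plant import r, camrig, job, probe_bus
import cv2,numpy as np
for n in("scene","top"):
    c=camrig.capture(n); cv2.imwrite(f"pics/{n}0.png",c["frame"][:,:,::-1]); np.savez(f"pics/{n}0.npz",**c)
s=probe_bus.get_state();print(s["time_s"],s["tcp_pos"],s["eef_rot"],r.grip_depth,s["gripper_width"])
E
```

```text
drive.py
pics
plant.py
0.1 [ 0.28227781 -0.61266189  0.22570241] [ 1.79913527e+02 -8.22611185e-03 -1.55265757e+02] 0.0188 0.0872517264659388
```

View pics/top0.png

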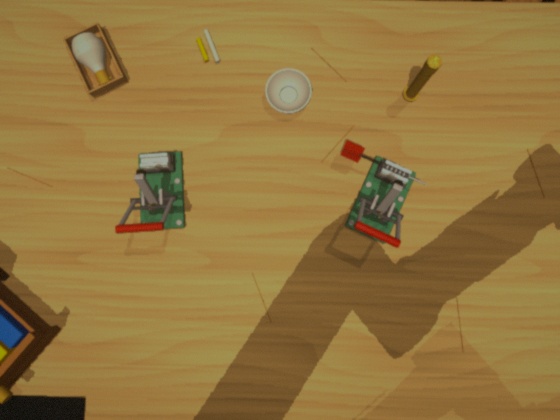

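View pics/scene0.png

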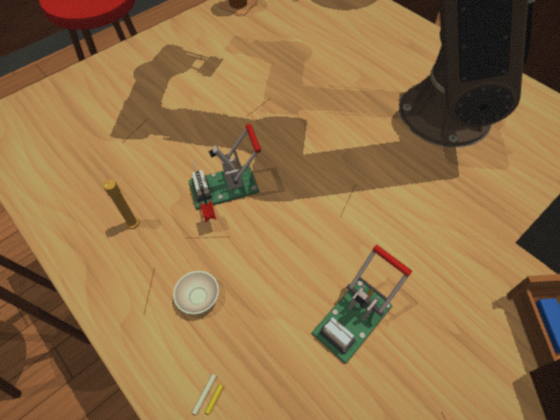

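The dart's clamp is the right one in the top view: plate centre about (381,197), bar from (357,226) to (399,243), flights at (352,151). The empty clamp is on the left, with its bar at (140,228). Next I'll deproject these points.

```bash
cat > h.py <<'E'
import numpy as np,cv2
def cloud(c):
    z=c["z_map"];v,u=np.indices(z.shape)
    P=np.stack([(u-c["cx"])/c["fx"]*z,(v-c["cy"])/c["fy"]*z,z],-1)
    T=c["cam_to_world"];return P@T[:3,:3].T+T[:3,3]
E
python3 - <<'E'
from h import *
c=np.load("pics/top0.npz");W=cloud(c);f=c["frame"].astype(int);R,G,B=f[...,0],f[...,1],f[...,2]
v,u=np.indices(R.shape)
red=(R>90)&(G<45)&(B<45);gr=(G>R*1.3)&(G>40)&(W[...,2]<.02)&(W[...,2]>.006)
def box(a,b,d,e):return (u>a)&(u<b)&(v>d)&(v<e)
for n,m in dict(bar=red&box(345,410,215,255)&(W[...,2]>.12),fl=red&box(335,370,135,165),spare=red&box(105,175,215,240)&(W[...,2]>.12)).items():
    p=W[m];q=p-p.mean(0);d=np.linalg.svd(q)[2][0] if len(p)<4000 else 0
    t=q@d;print(n,len(p),p.mean(0).round(4),"mid",(p.mean(0)+d*(t.max()+t.min())/2).round(4),"dir",d.round(3),np.ptp(t).round(4),p[:,2].max().round(4))
m=gr&box(335,425,145,250);p=W[m][:,:2].astype(np.float32);print("plate",cv2.minAreaRect(p),cv2.boxPoints(cv2.minAreaRect(p)),len(p))
m=box(370,425,150,190)&(W[...,2]>.035)&(W[...,2]<.075);p=W[m];print("saddle",p.mean(0),p[:,2].max())
E
```

```text
bar 354 [ 0.5155 -0.1691  0.1514] mid [ 0.5152 -0.1698  0.1514] dir [-0.39  -0.921  0.012] 0.0735 0.1555
fl 267 [ 0.6702 -0.1431  0.0597] mid [ 0.6702 -0.1432  0.0597] dir [-0.454 -0.89  -0.03 ] 0.0338 0.0701
spare 306 [0.5174 0.2064 0.1513] mid [0.5173 0.2073 0.1513] dir [-0.087  0.996  0.009] 0.0735 0.1556
plate ((0.5895460844039917, -0.20326828956604004), (0.08104238659143448, 0.1447918713092804), 66.40328979492188) [[ 0.506983   -0.21142149]
 [ 0.63966817 -0.26938117]
 [ 0.6721092  -0.19511509]
 [ 0.539424   -0.13715541]] 1051
saddle [ 0.63474433 -0.220858    0.05457959] 0.06179299718715403
```

```bash
python3 -c "
import cv2
a=cv2.imread('pics/top0.png')[135:255,325:435];cv2.imwrite('pics/c1.png',cv2.resize(a,None,fx=5,fy=5,interpolation=2))"
```

```text
(no output)
```

View pics/c1.png

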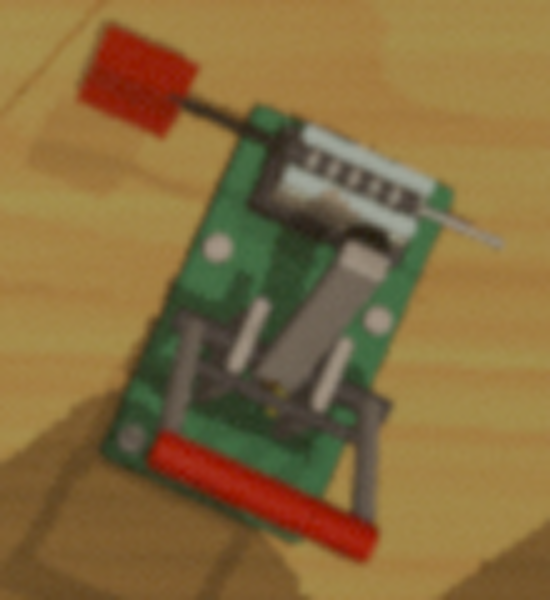

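Units first: turns go in shares of 2 pi rad. So -42 degrees / 360 = -0.1167.

```bash
python3 drive.py '{"x":[-0.033, -0.066, -0.1, -0.133, -0.166, -0.199, -0.232, -0.265, -0.298, -0.331, -0.364, -0.397], "y":[0.025, 0.05, 0.076, 0.101, 0.127, 0.152, 0.178, 0.203, 0.229, 0.254, 0.28, 0.305], "z":[0, 0, 0, 0, 0, 0, 0, 0, 0, 0, 0, 0], "rx":[0, 0, 0, 0, 0, 0, 0, 0, 0, 0, 0, 0], "ry":[0, 0, 0, 0, 0, 0, 0, 0, 0, 0, 0, 0], "rz":[-0.0097, -0.0194, -0.0292, -0.0389, -0.05, -0.0611, -0.0722, -0.0833, -0.0944, -0.1056, -0.1167, -0.1167]}' 0.045; python3 drive.py '{"x":[0, 0], "y":[0, 0], "z":[0, 0], "rx":[0, 0], "ry":[0, 0], "rz":[0, 0]}'
python3 - <<'E'
from plant import r, camrig, job, probe_bus
from h import *
s=probe_bus.get_state();print(s["time_s"],s["tcp_pos"],s["eef_rot"],s["gripper_width"])
c=camrig.capture("wrist");cv2.imwrite("pics/w1.png",c["frame"][:,:,::-1])
a=np.radians(-23.3);X=np.array([np.cos(a),np.sin(a)]);Y=np.array([-X[1],X[0]])
d=s["tcp_pos"][:2]-np.array([.5666,-.1922]);print("press xy",d@X,d@Y)
E
```

```text
time_s: 1.1
tcp_pos: [0.5151, -0.1688, 0.2266]
eef_rot: [-180.0, 0.0, -113.0]
contact_force: [0.6, -0.9, 0.2]
gripper_width: 0.0452
gripper_force: 0.0
time_s: 1.27
tcp_pos: [0.5155, -0.1688, 0.2261]
eef_rot: [180.0, -0.0, -113.0]
contact_force: [0.2, -0.7, 0.9]
gripper_width: 0.0453
gripper_force: 0.0
1.2667 [ 0.51551547 -0.16881153  0.22614355] [ 1.79957412e+02 -9.68680808e-03 -1.13041202e+02] 0.04528135134218468
press xy -0.056169605678777816 0.0012747982516471933
```

View pics/w1.png

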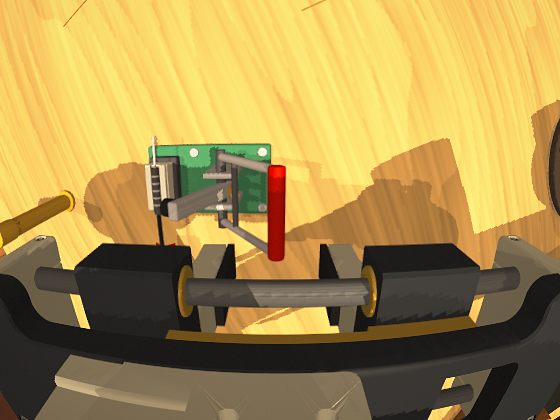

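The bar at column 277 sits midway between the fingers (235 to 320). I'll descend around it.

```bash
python3 drive.py '{"x":[0, 0, 0, 0, 0], "y":[0, 0, 0, 0, 0], "z":[0.025, 0.05, 0.075, 0.094, 0.094], "rx":[0, 0, 0, 0, 0], "ry":[0, 0, 0, 0, 0], "rz":[0, 0, 0, 0, 0]}'
python3 - <<'E'
from plant import r, camrig, job, probe_bus
from h import *
c=camrig.capture("wrist");cv2.imwrite("pics/w2.png",c["frame"][:,:,::-1])
E
```

```text
time_s: 1.73
tcp_pos: [0.5113, -0.172, 0.1286]
eef_rot: [179.6, -0.1, -113.4]
contact_force: [-0.8, -0.6, 0.1]
gripper_width: 0.0448
gripper_force: 0.0
```

View pics/w2.png

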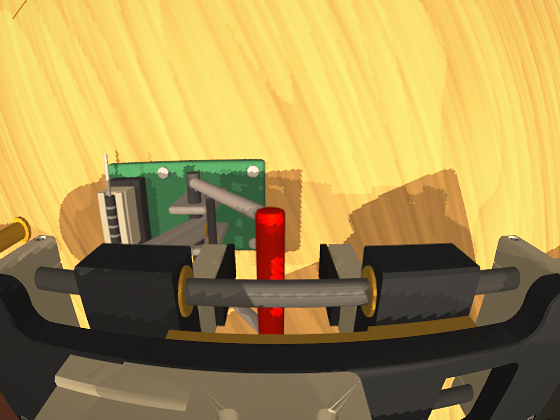

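The bar is caged between the fingers (columns 257 to 284). Swinging it over.

```bash
python3 drive.py '{"x":[0, 0, 0, 0, 0, 0, 0, 0, 0, 0, 0, 0], "y":[-0.006, -0.013, -0.02, -0.027, -0.034, -0.041, -0.048, -0.055, -0.062, -0.069, -0.076, -0.083], "z":[0, 0, 0, 0, -0.004, -0.006, -0.008, -0.009, -0.009, -0.008, -0.006, -0.004], "rx":[0, 0, 0, 0, 0, 0, 0, 0, 0, 0, 0, 0], "ry":[0, 0, 0, 0, 0, 0, 0, 0, 0, 0, 0, 0], "rz":[0, 0, 0, 0, 0, 0, 0, 0, 0, 0, 0, 0]}'
python3 drive.py '{"x":[0, 0, 0, 0, 0, 0], "y":[-0.007, -0.014, -0.021, -0.028, -0.035, -0.035], "z":[0, 0.002, 0.004, 0.004, 0.004, 0.004], "rx":[0, 0, 0, 0, 0, 0], "ry":[0, 0, 0, 0, 0, 0], "rz":[0, 0, 0, 0, 0, 0]}'
python3 - <<'E'
from plant import r, camrig, job, probe_bus
from h import *
s=probe_bus.get_state()
a=np.radians(-23.3);X=np.array([np.cos(a),np.sin(a)]);Y=np.array([-X[1],X[0]])
d=s["tcp_pos"][:2]-np.array([.5666,-.1922]);print("press xy",d@X,d@Y)
a=camrig.capture("wrist");b=camrig.capture("scene")
cv2.imwrite("pics/m3.png",np.vstack([a["frame"][120:340,:400,::-1],b["frame"][80:260,100:500,::-1]]))
E
```

```text
time_s: 2.78
tcp_pos: [0.5922, -0.204, 0.1364]
eef_rot: [-180.0, 0.0, -113.3]
contact_force: [-0.2, 0.7, 0.9]
gripper_width: 0.0451
gripper_force: 0.1
time_s: 3.28
tcp_pos: [0.6245, -0.2181, 0.1323]
eef_rot: [-180.0, -0.0, -113.3]
contact_force: [0.4, -0.4, 0.3]
gripper_width: 0.0451
gripper_force: 0.0
press xy 0.0634041658171511 -0.0008580871729513169
```

View pics/m3.png

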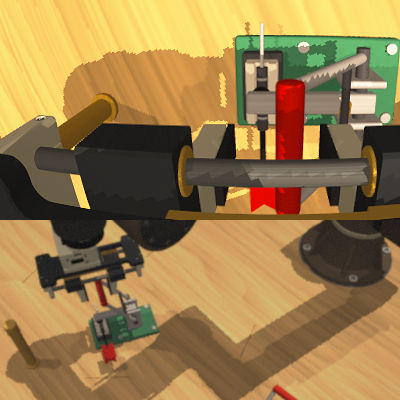

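The handle is clamped. The bar at column 290 against a gap centre of 277 puts it about 7 mm behind the TCP, so x is about +56 mm. I'll dwell there and then measure the bar.

```bash
for i in 1; do python3 drive.py '{"x":[0, 0, 0, 0, 0, 0, 0, 0, 0, 0, 0, 0], "y":[0, 0, 0, 0, 0, 0, 0, 0, 0, 0, 0, 0], "z":[0, 0, 0, 0, 0, 0, 0, 0, 0, 0, 0, 0], "rx":[0, 0, 0, 0, 0, 0, 0, 0, 0, 0, 0, 0], "ry":[0, 0, 0, 0, 0, 0, 0, 0, 0, 0, 0, 0], "rz":[0, 0, 0, 0, 0, 0, 0, 0, 0, 0, 0, 0]}';done
python3 - <<'E'
from plant import r, camrig, job, probe_bus
from h import *
c=camrig.capture("scene");W=cloud(c);f=c["frame"].astype(int);R,G,B=f[...,0],f[...,1],f[...,2]
a=np.radians(-23.3);X=np.array([np.cos(a),np.sin(a)]);Y=np.array([-X[1],X[0]])
d=W[...,:2]-np.array([.5666,-.1922]);x=d@X;y=d@Y;z=W[...,2]
red=(R>1.8*G)&(R>1.8*B)&(R>50)
for n,m in dict(bar=red&(abs(x-.05)<.06)&(abs(y)<.05)&(z>.1),fl=red&(y>.06)&(y<.16)&(abs(x-.075)<.05)&(z<.09)&(z>.015)).items():
    print(n,m.sum(),[np.percentile(q[m],[5,50,95]).round(4) for q in(x,y,z)])
E
```

```text
time_s: 4.38
tcp_pos: [0.6232, -0.2175, 0.1325]
eef_rot: [180.0, -0.0, -113.3]
contact_force: [0.1, 0.2, 0.6]
gripper_width: 0.0453
gripper_force: 0.0
bar 152 [array([0.0526, 0.0579, 0.0632]), array([-0.0201,  0.0106,  0.0373]), array([0.1455, 0.1508, 0.1536])]
fl 211 [array([0.0641, 0.0759, 0.087 ]), array([0.0714, 0.0913, 0.105 ]), array([0.0366, 0.0516, 0.0594])]
```

The clamp is fully home: the bar is at x ≈ +57 mm and the flights are about 8 to 10 mm lower. Swinging back.

```bash
python3 drive.py '{"x":[0, 0, 0, 0, 0, 0, 0, 0, 0, 0, 0, 0], "y":[0.006, 0.013, 0.02, 0.027, 0.034, 0.041, 0.048, 0.055, 0.062, 0.069, 0.076, 0.083], "z":[0, 0, 0, 0, -0.002, -0.004, -0.006, -0.007, -0.007, -0.006, -0.004, -0.002], "rx":[0, 0, 0, 0, 0, 0, 0, 0, 0, 0, 0, 0], "ry":[0, 0, 0, 0, 0, 0, 0, 0, 0, 0, 0, 0], "rz":[0, 0, 0, 0, 0, 0, 0, 0, 0, 0, 0, 0]}'
python3 drive.py '{"x":[0, 0, 0, 0, 0, 0, 0], "y":[0.007, 0.014, 0.021, 0.028, 0.035, 0.038, 0.038], "z":[0, 0.002, 0.002, 0.002, 0.002, 0.002, 0.002], "rx":[0, 0, 0, 0, 0, 0, 0], "ry":[0, 0, 0, 0, 0, 0, 0], "rz":[0, 0, 0, 0, 0, 0, 0]}'
python3 - <<'E'
from plant import r, camrig, job, probe_bus
from h import *
s=probe_bus.get_state()
a=np.radians(-23.3);X=np.array([np.cos(a),np.sin(a)]);Y=np.array([-X[1],X[0]])
d=s["tcp_pos"][:2]-np.array([.5666,-.1922]);print("press xy",d@X,d@Y)
a=camrig.capture("wrist");b=camrig.capture("scene")
cv2.imwrite("pics/m4.png",np.vstack([a["frame"][120:340,80:480,::-1],b["frame"][80:260,100:500,::-1]]))
E
```

```text
time_s: 5.43
tcp_pos: [0.5454, -0.1843, 0.1339]
eef_rot: [179.9, -0.0, -113.3]
contact_force: [0.4, -0.4, 0.7]
gripper_width: 0.0451
gripper_force: 0.4
time_s: 6.02
tcp_pos: [0.5114, -0.1695, 0.1328]
eef_rot: [-180.0, 0.0, -113.2]
contact_force: [0.1, 0.2, -0.3]
gripper_width: 0.0449
gripper_force: 0.0
press xy -0.05966891203506462 -0.0009332141843588077
```

View pics/m4.png

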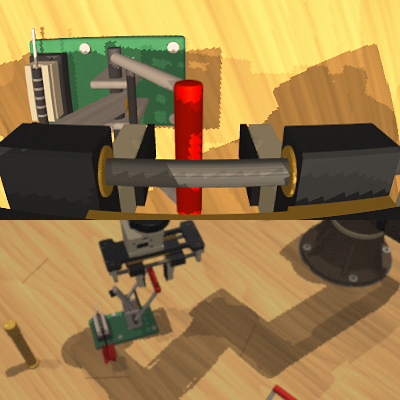

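The clamp is open: the bar is at crop column 188, clear of both fingers, and the dart is in the saddle. I'll lift straight up and verify.

```bash
python3 drive.py '{"x":[0, 0, 0, 0, 0, 0, 0], "y":[0, 0, 0, 0, 0, 0, 0], "z":[-0.02, -0.045, -0.07, -0.1, -0.13, -0.13, -0.13], "rx":[0, 0, 0, 0, 0, 0, 0], "ry":[0, 0, 0, 0, 0, 0, 0], "rz":[0, 0, 0, 0, 0, 0, 0]}'
python3 - <<'E'
from plant import r, camrig, job, probe_bus
from h import *
c=camrig.capture("scene");W=cloud(c);f=c["frame"].astype(int);R,G,B=f[...,0],f[...,1],f[...,2]
a=np.radians(-23.3);X=np.array([np.cos(a),np.sin(a)]);Y=np.array([-X[1],X[0]])
red=(R>1.8*G)&(R>1.8*B)&(R>50)
for t,WW,rr in(("now",W,red),("start",None,None)):
    if WW is None:
        c0=np.load("pics/scene0.npz");WW=cloud(c0);f=c0["frame"].astype(int);rr=(f[...,0]>1.8*f[...,1])&(f[...,0]>1.8*f[...,2])&(f[...,0]>50)
    d=WW[...,:2]-np.array([.5666,-.1922]);x=d@X;y=d@Y;z=WW[...,2]
    for n,m in dict(bar=rr&(abs(x+.05)<.06)&(abs(y)<.05)&(z>.1),fl=rr&(y>.05)&(y<.16)&(abs(x-.075)<.05)&(z<.09)&(z>.015)).items():
        print(t,n,m.sum(),[np.percentile(q[m],[5,50,95]).round(4) for q in(x,y,z)])
cv2.imwrite("pics/s5.png",cv2.resize(c["frame"][100:240,160:300,::-1],None,fx=4,fy=4,interpolation=2))
E
```

```text
time_s: 6.7
tcp_pos: [0.5134, -0.1699, 0.2645]
eef_rot: [-179.8, 0.1, -113.3]
contact_force: [0.2, -0.5, -0.7]
gripper_width: 0.045
gripper_force: 0.0
now bar 156 [array([-0.0595, -0.054 , -0.0497]), array([-0.0306,  0.0078,  0.0377]), array([0.1452, 0.151 , 0.1535])]
now fl 201 [array([0.0639, 0.0756, 0.0873]), array([0.0741, 0.0926, 0.105 ]), array([0.0372, 0.0519, 0.059 ])]
start bar 185 [array([-0.061 , -0.0544, -0.049 ]), array([-0.0316,  0.007 ,  0.0378]), array([0.1452, 0.1503, 0.1529])]
start fl 199 [array([0.0651, 0.0765, 0.0874]), array([0.0743, 0.0925, 0.1048]), array([0.0466, 0.0604, 0.0662])]
```

View pics/s5.png

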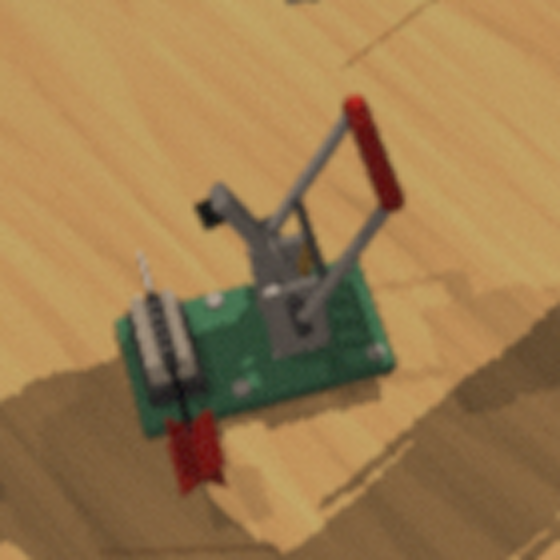

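The clamp stands open with the bar back at its start position. The dart lies straight in the saddle, about 8 mm lower and not shifted along or across it.

```bash
python3 -c "
from plant import r, camrig, job, probe_bus
print(job.close_job())"
```

```text
the job is handed in; nothing more can be done
None
```

I clamped the dart fully home for over a second, then swung the clamp back open with the dart still lying in its saddle about 8 mm lower; the empty clamp was left alone, and the job is handed in at about 7 s (no verdict was returned).

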